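# Load the die-cutting press and set it to full pressure

### The job

Get the die-cutting press ready: with the fingertips, push the grey cutting stack along the feed bed into the mouth until it is fully home against the roller, while the selector lever is still open. Then push the black lever on top to the left, past its first notch, to its second stop, and leave it there. Do not lift the stack, and leave the other things on and around the press alone.

Things in the scene. Friction and masses are not known exactly. Their poses are not given: they have to be found in the camera images.
- press: white tabletop die-cutting press, fixed. Origin on the table under the middle of its mouth; x = feed direction (into the mouth, away from the robot), y left, z up. All mm below are in this frame. Housing x 0..150, y -170..170, flat top at z 140; crank on its right side. Feed bed in front: x -210..0, y -92..92, top at z 12, with two guide rails 10 high, inner faces at y -80 and 80.
- mouth (a point): point on the steel roller that stops the stack, 25 mm inside the press's mouth (press frame x 25, y 0, z 18 mm). The mouth is a slit from z = 12 to 34 mm, y -85 to 85 mm. Fully home, the stack's front edge meets the roller squarely: its centre is then at x = -30 mm and its rear edge at x = -85 mm, outside the mouth.
- stack_mid (a point): centre (half-way up) of the cutting stack: a flat grey board, 110 mm along its x, 140 mm along its y, 12 mm thick, 0.15 to 0.31 kg, loose, lying on the feed bed between the rails in front of the mouth; its x points roughly into the mouth. It slides on the bed with some 1 to 3 N.
- lever_mid (a point): centre of the grip of the selector lever, 24 mm above the press's top: an upright black paddle 10 mm thick along y (its slide direction), 28 mm wide along x, from 6 to 42 mm above the top. It stands in a straight slot along the press's y at x = 40 mm: open at y = 15 mm, second stop at y = 75 mm, on the left.
- lever (a joint): travel of the lever along the press's +y (to the left as seen from the robot), m: 0 to 0.003 = open (as it starts), 0.026 to 0.032 = first notch, 0.055 to 0.060 = second stop, the end of the slot. Sprung ridges lie between, with crests at 0.014 and 0.044: it takes 8 to 10 N to push it over one, past the crest it snaps on by itself, and it stays in the notch when let go.
- tape: roll of adhesive tape lying flat, 64 mm diameter, 20 mm tall, on top of the press to the right of the lever; not part of the job; origin at the centre of its underside
- tin: small round steel tin, 36 mm diameter, 30 mm tall, on top of the press behind the lever; not part of the job; origin at the centre of its underside
- jar: clear jar with white cap, 48 mm diameter, 55 mm tall, standing left of the feed bed; not part of the job; origin at the centre of its underside
- cleaner: clear bottle of cleaner, 60 mm diameter, 190 mm tall, standing left of the press; not part of the job; origin at the centre of its underside
- cork_block: brown cork sanding block, 90 x 50 x 24 mm, lying right of the feed bed; not part of the job; origin at the centre of its underside
- brush: brush lying on the table right of the cork block; not part of the job; origin on its length, on the underside
- scissors: scissors lying on the table left of the feed bed, about 180 mm long; not part of the job; origin at the pivot, on the underside
Not all that is in view belongs to the job. What is shaped like the part that bears stack_mid but brown is not meant.

How it is judged:
By the outcome, as a careful person would: the job done as asked, in the order asked, and still so for the second after the job is handed in, with the robot touching nothing.
It also fails if it takes over 43 s, if anything falls off the work surface, if the arm or the gripper's body presses on something with over 40 N, if the wrist force passes 120 N, or if a joint passes its speed limit or range.

### The arm

A 7-joint arm with a two-finger parallel gripper is mounted at the origin on the work surface. World frame = base frame: x ahead of the robot, y to its left, z up, the work surface at z = 0. Lengths are in m, angles in rad, forces in N, time in s.
With the tool pointing down it reaches from about 0.4 to 0.85 m from the base axis. Payload 4.4 kg.
Tool frame: the origin (TCP) lies at the very end of the fingers, on their centre line; the grasp point (between the pads) lies 19 mm behind it; x points along the fingers, y is the direction in which the jaws open and shut, and the axes are right-handed (so a half turn about x gives the same grasp; the last joint's range is limited). The gripper opens to 94 mm and grips with 3 to 60 N. Pads are 16 mm wide; open, the fingers measure 119 mm over their backs; the gripper's body (75 mm by 177 mm) begins 78 mm behind the grasp point.
Start: joints at [-1.18, 0.628, 0.038, 1.517, -0.027, 0.996, -0.02], TCP at [0.287, 0.583, 0.205] pointing down, gripper open.
Joint ranges: [-3.06, 3.06], [-0.37, 2.12], [-1.25, 1.32], [0.18, 2.47], [-1.1, 4.24], [0.23, 1.98], [-2.94, 2.94]. Speed limits (rad/s): [2.57, 2.57, 3.14, 3.14, 3.14, 3.14, 3.14].

### API

Orientations are given as a unit quaternion [w, x, y, z].
In Python, from plant import sensors, optics, hand_in gives the robot as it stands.
- The arm moves only by the tool play_rows, never from a script. Its argument "deltas" is text: rows parted by semicolons, each of 6 numbers parted by spaces: the shift along the tool's x, y, z in mm, then the turn, a rotation vector about the tool's x, y, z in degrees. A call has 1 to 8 rows; each row shifts and turns the commanded pose from where the row before left it, along the tool's axes as they then stand; what a row does not reach is not made up. A row lasts 1/10 s, in which the tool goes at most 50 mm and 8.59 degrees, less where a joint would pass 70% of its speed; a pose out of reach is approached as far as the arm can. A call with a gripper value outside its range is refused whole. "fingers" is the opening, from 0 (shut) to 1 (fully open), set as the call begins (left out, the last holds). The fingers move at their own pace and stop on an object; "squeeze" is the grip in N (left out, the last holds). Time passes only in rows, so rows that do not move let the fingers close. It gives the time, the measured TCP pose, the force and the opening at its end, in the units of the state.
- sensors.sense(): the state, without advancing time (a new reading comes with each control period).
- optics.get_image(name): name is "side" or "top" or "wrist"; returns the picture (384x512x3 uint8, red, green, blue); there is no depth.
- optics.camera_params(name): a dict with "fx", "fy", "cx", "cy" (pixels), "R" (3x3) and "t" (3): a world point X has camera coordinates R X + t; the wrist camera has in their place "hand_eye" (4x4, takes a point from camera to tool coordinates, whose origin is the TCP and whose axes are the tool frame's). Camera axes: x right, y down, z forward; pixel columns grow to the right and rows downward; lengths in m; the calibration is good to about 2 mm. A picture is of the moment at which its call begins: read the wrist's pose just before it. camera_params takes no time and is no camera call.
- hand_in(): hands the job in, once; it reports no verdict.
The state is a dict: "t": time; "joint_positions": joint angles; "joint_vel": joint speeds; "joint_efforts": joint torques, N m; "tool_pos": TCP position; "ee_rot": TCP orientation; "wrist_force": force on the tool from outside, world axes, zero at the start; "torque": the same for the moment, N m; "gripper_width": finger opening in m.
Only numpy, scipy, OpenCV 4.12 (cv2) and the standard library are available. Lean on these libraries where they do the work, as an engineer would, in place of code of your own. Each camera call takes 0.05 s, during which the arm holds its last target. There are 200 camera calls.

## Working session

There is one attempt and no reset: what is moved stays moved. The work goes in short steps, Python scripts to look and compute and a tool call to move; the robot and the scene stay as the last step left them, time stands still between calls to the robot, and variables do not carry over. Pictures are saved under pics/ and viewed, about 8 in all and at most 12, crops included, and the job is handed in when it is done.

Besides the shell and the picture viewer there is one more tool, called after "Emit:" in YAML: its name, and indented under it one key for each argument. play_rows: Moves the arm, as the interface text tells. Its arguments: {"type":"object","properties":{"deltas":{"type":"string"},"fingers":{"type":"number"},"squeeze":{"type":"number"}},"required":["deltas"]}

```bash
mkdir -p pics; python3 - <<'E'
from plant import sensors, optics
import cv2,numpy as np
s=sensors.sense(); print({k:np.round(v,3).tolist() for k,v in s.items()})
for n in("side","top"):
    im=optics.get_image(n); cv2.imwrite(f"pics/{n}0.png",im[...,::-1]); p=optics.camera_params(n); print(n,{k:np.round(v,3).tolist() for k,v in p.items()})
a=cv2.imread("pics/side0.png");b=cv2.imread("pics/top0.png")
print(optics.camera_params("wrist"))
E
```

```text
{'t': 0.0, 'joint_positions': [-1.18, 0.629, 0.038, 1.518, -0.027, 0.996, -0.02], 'joint_vel': [-0.0, -0.001, -0.002, 0.0, 0.001, -0.0, 0.001], 'joint_efforts': [0.0, -54.974, 1.144, -18.663, -0.052, 0.024, 0.0], 'tool_pos': [0.286, 0.583, 0.205], 'ee_rot': [0.689, 0.159, 0.689, -0.161], 'wrist_force': [0.079, 0.5, 0.256], 'torque': [0.033, -0.034, -0.02], 'gripper_width': 0.094}
side {'fx': 414.675, 'fy': 414.675, 'cx': 250.872, 'cy': 190.433, 'R': [[0.785, -0.619, -0.022], [-0.372, -0.444, -0.815], [0.495, 0.648, -0.579]], 't': [-0.372, 0.283, 1.143]}
top {'fx': 407.493, 'fy': 407.493, 'cx': 255.511, 'cy': 192.135, 'R': [[-0.005, -1.0, 0.025], [-0.984, -0.0, -0.181], [0.18, -0.026, -0.983]], 't': [0.003, 0.512, 1.036]}
{'fx': 331.91075927076446, 'fy': 331.91075927076446, 'cx': 254.5308022696724, 'cy': 186.8889714215875, 'hand_eye': array([[-2.86841437e-04, -2.61364049e-01,  9.65240256e-01,
        -1.78547369e-01],
       [ 9.99999954e-01, -1.67553997e-04,  2.51801384e-04,
         1.14278159e-04],
       [ 9.59180338e-05,  9.65240284e-01,  2.61364085e-01,
        -7.51865891e-02],
       [ 0.00000000e+00,  0.00000000e+00,  0.00000000e+00,
         1.00000000e+00]])}
```

View pics/side0.png

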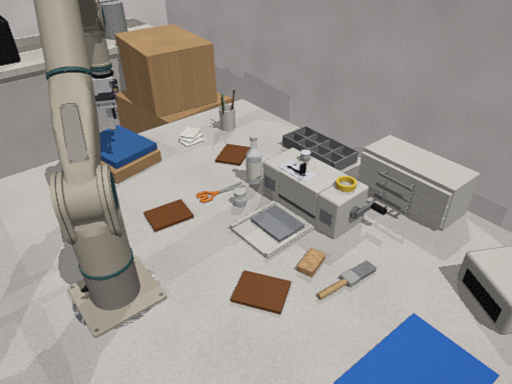

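View pics/top0.png

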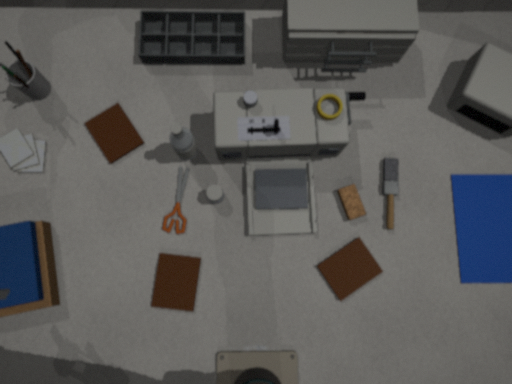

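The pictures show the grey stack on the feed bed at top (281,188) and side (278,222). The brown boards, at top (114,132), (176,281) and (349,268), are decoys of similar shape. Only the grey board lies between the rails. The lever is near top (265,127) and side (303,168). An enlarged crop should confirm this.

```bash
python3 - <<'E'
import cv2,numpy as np
b=cv2.imread("pics/top0.png")[80:245,205:375]; a=cv2.imread("pics/side0.png")[140:260,220:380]
A=cv2.resize(b,None,fx=3.5,fy=3.5,interpolation=cv2.INTER_CUBIC)
cv2.imwrite("pics/c1.png",cv2.convertScaleAbs(A,alpha=1.4))
cv2.imwrite("pics/c2.png",cv2.resize(a,None,fx=4.9,fy=4.9,interpolation=cv2.INTER_CUBIC))
E
```

```text
(no output)
```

View pics/c1.png

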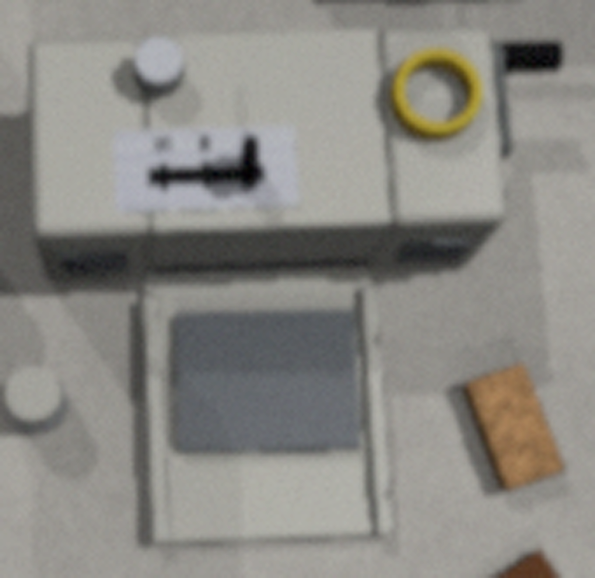

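View pics/c2.png

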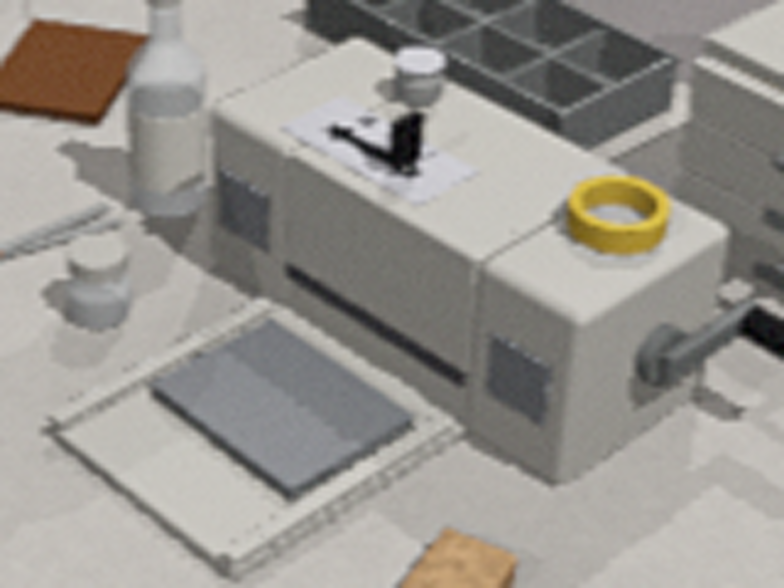

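The crop confirms it. The grey board (c1 174–360, 311–452) lies between the rails in front of the mouth, and the lever paddle (c1 ~250,150) stands at the right end of its slot. The tin is behind it and the tape is to the right. Next I compute the poses.

```bash
cat > h.py <<'E'
import numpy as np, json
from plant import optics, sensors
def ray(cam,uv,z):
    p=optics.camera_params(cam); R=np.array(p["R"]);t=np.array(p["t"])
    d=R.T@np.array([(uv[0]-p["cx"])/p["fx"],(uv[1]-p["cy"])/p["fy"],1]); c=-R.T@t
    return c+d*(z-c[2])/d[2]
def pix(cam,X):
    p=optics.camera_params(cam); q=np.array(p["R"])@X+p["t"]; return np.array([p["fx"]*q[0]/q[2]+p["cx"],p["fy"]*q[1]/q[2]+p["cy"]])
T=lambda u,v:(205+(u+.5)/3.5-.5,80+(v+.5)/3.5-.5)
S=lambda u,v:(220+(u+.5)/4.9-.5,140+(v+.5)/4.9-.5)
def fit(P,W):  # 2D rigid: W = R P + t
    P=np.array(P);W=np.array(W);a=P-P.mean(0);b=W-W.mean(0)
    th=np.arctan2((a[:,0]*b[:,1]-a[:,1]*b[:,0]).sum(),(a*b).sum())
    R=np.array([[np.cos(th),-np.sin(th)],[np.sin(th),np.cos(th)]]); t=W.mean(0)-R@P.mean(0)
    return th,t,(W-(P@R.T+t))
E
python3 - <<'E'
from h import *
np.set_printoptions(precision=4,suppress=True)
r=lambda f,c,uv,z:ray(c,f(*uv),z)[:2]
top=[((.15,.17),(35,43)),((.15,-.17),(494,34)),((0,.17),(38,233)),((0,-.17),(500,218))]
bt=[((-.21,.092),(150,545)),((-.21,-.092),(393,537))]
bs=[((-.21,.092),(48,430)),((-.21,-.092),(228,575))]
ts=[((0,.17),(213,108)),((0,-.17),(575,322)),((.15,-.17),(727,228))]
Ptop=[p for p,_ in top];Wtop=[r(T,"top",u,.14) for _,u in top]
Pb=[p for p,_ in bt];Wb=[r(T,"top",u,.015) for _,u in bt]
Pts=[p for p,_ in ts];Wts=[r(S,"side",u,.14) for _,u in ts]
Pbs=[p for p,_ in bs];Wbs=[r(S,"side",u,.012) for _,u in bs]
for n,P,W in(("top",Ptop+Pb,Wtop+Wb),("side",Pts+Pbs,Wts+Wbs),("all",Ptop+Pb+Pts+Pbs,Wtop+Wb+Wts+Wbs)):
    th,t,e=fit(P,W);print(n,np.degrees(th),t);print(e*1000)
R=np.array([[np.cos(th),-np.sin(th)],[np.sin(th),np.cos(th)]])
sp=[(.055,.07),(.055,-.07),(-.055,.07),(-.055,-.07)]
for c,f,us in(("top",T,[(173,313),(355,310),(174,452),(361,449)]),("side",S,[(270,320),(413,415),(150,388),(293,490)])):
    W=[r(f,c,u,.024) for u in us];a,tt,e=fit(sp,W);print(c,"stack",np.degrees(a),tt,"press frame",R.T@(tt-t),np.degrees(a-th));print(e*1000)
for n,f,c,u,z in(("lever","T","top",(251,140),.182),("slotL","T","top",(151,176),.14),("slotR","T","top",(262,174),.14),("lever","S","side",(407,118),.182),("leverbase","S","side",(400,165),.146),("tin","T","top",(159,64),.17),("tape","T","top",(437,92),.16)):
    W=ray(c,globals()[f](*u),z)[:2];print(n,c,W,"press",R.T@(W-t))
q=sensors.sense()["ee_rot"]
from scipy.spatial.transform import Rotation as Ro
print(Ro.from_quat([*q[1:],q[0]]).as_matrix())
E
```

```text
top 1.7407764236741963 [ 0.6116 -0.0635]
[[-4.1255 -4.2685]
 [-5.2054  1.2327]
 [ 3.1765 -3.742 ]
 [ 4.9354  7.7592]
 [ 0.5838  1.1245]
 [ 0.6352 -2.1059]]
side 1.9634520862347917 [ 0.6095 -0.0673]
[[ 2.7057 -7.0576]
 [ 0.0923  4.2159]
 [-2.6933  4.1542]
 [ 0.5744 -3.1451]
 [-0.679   1.8326]]
all 1.8555681290716375 [ 0.6107 -0.0653]
[[-2.8403 -2.7888]
 [-4.6011  2.691 ]
 [ 4.4522 -1.962 ]
 [ 5.5302  9.5179]
 [ 1.6901  3.3202]
 [ 1.3731  0.0781]
 [ 1.1975 -9.14  ]
 [-0.776   2.1547]
 [-3.571   2.3753]
 [-0.7738 -5.6178]
 [-1.6809 -0.6286]]
top stack 0.7951275804119243 [ 0.5262 -0.067 ] press frame [-0.0844  0.001 ] -1.0604405486597133
[[-0.3042  1.2937]
 [ 0.3914 -1.8239]
 [-0.1658  2.4875]
 [ 0.0786 -1.9573]]
side stack 2.447233358871278 [ 0.525  -0.0719] press frame [-0.0858 -0.0038] 0.5916652297996402
[[ 0.3389 -1.3774]
 [-0.9264  1.5168]
 [-0.0708 -1.8715]
 [ 0.6584  1.7321]]
lever top [ 0.6636 -0.0453] press [0.0535 0.0182]
slotL top [0.652 0.023] press [0.0442 0.0868]
slotR top [ 0.6538 -0.0562] press [0.0434 0.0076]
lever side [ 0.6514 -0.0491] press [0.0413 0.0148]
leverbase side [ 0.6486 -0.048 ] press [0.0385 0.016 ]
tin top [0.7237 0.0175] press [0.1156 0.079 ]
tape top [ 0.7082 -0.1797] press [ 0.0938 -0.1175]
[[-0.0007  0.4411  0.8975]
 [-0.0014  0.8975 -0.4411]
 [-1.     -0.0016  0.    ]]
```

Both views agree. The press origin is at about (0.611, -0.065) with yaw of about 1.85°. The stack is at press (-85, -1), so the push is 55 mm. First I travel high to behind the stack.

Emit:
play_rows:
  deltas: "0 -32 27 0 0 0;0 -32 27 0 0 0;0 -32 27 0 0 0;0 -32 27 0 0 0;0 -32 27 0 0 0;0 -32 27 0 0 0;0 -32 27 0 0 0;0 -32 27 0 0 0"
  fingers: 1

```text
t: 0.9
tool_pos: [0.3676, 0.2566, 0.2053]
ee_rot: [0.689, 0.16, 0.689, -0.16]
wrist_force: [0.4, -0.4, 0.2]
gripper_width: 0.0941
```

Emit:
play_rows:
  deltas: "0 -32 27 0 0 0;0 -32 27 0 0 0;0 -32 27 0 0 0;0 -32 27 0 0 0;0 -32 27 0 0 0;0 -32 27 0 0 0;0 -32 27 0 0 0;0 -32 27 0 0 0"

```text
t: 1.7
tool_pos: [0.4485, -0.0683, 0.2054]
ee_rot: [0.689, 0.16, 0.689, -0.16]
wrist_force: [0.6, 0.6, -0.5]
gripper_width: 0.0937
```

Emit:
play_rows:
  deltas: "0 0 0 -7 0 0;0 0 0 -7 0 0;0 0 0 -7 0 0;0 0 0 -7 0 0;0 0 0 0 0 0;0 0 0 0 0 0"

```text
t: 2.3
tool_pos: [0.4483, -0.0668, 0.2053]
ee_rot: [0.707, -0.01, 0.707, 0.01]
wrist_force: [-0.4, 0.1, -0.9]
gripper_width: 0.0942
```

Emit:
play_rows:
  deltas: "40 -4 -8 0 0 0;45 0 0 0 0 0;45 0 0 0 0 0;30 0 0 0 0 0;15 0 0 0 0 0;8 0 0 0 0 0;0 0 0 0 0 0;0 0 0 0 0 0"

```text
t: 3.1
tool_pos: [0.4412, -0.071, 0.023]
ee_rot: [0.707, -0.011, 0.707, 0.011]
wrist_force: [-0.4, 0.1, 0.5]
gripper_width: 0.094
```

```bash
python3 - <<'E'
from h import *
import cv2
print(sensors.sense()["tool_pos"],sensors.sense()["wrist_force"])
w=optics.get_image("wrist")[...,::-1]; a=optics.get_image("side")[...,::-1][140:290,200:380]
cv2.imwrite("pics/d.png",np.hstack([cv2.resize(w,(384,288)),cv2.resize(a,(346,288),interpolation=cv2.INTER_CUBIC)]))
E
```

```text
[ 0.44118738 -0.07099558  0.0230187 ] [-0.38363161  0.13902742  0.49064901]
```

View pics/d.png

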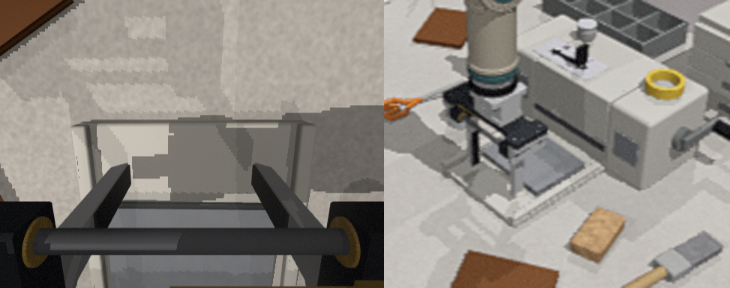

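The fingers stand centred between the rails, behind the stack's rear edge (wrist view row 204), and clear of it. I lower 7 mm and push.

Emit:
play_rows:
  deltas: "4 0 0 0 0 0;3 0 0 0 0 0;0 0 5 0 0 0;0 0 5 0 0 0;0 0 5 0 0 0;0 0 5 0 0 0;0 0 5 0 0 0;0 0 5 0 0 0"

```text
t: 4.0
tool_pos: [0.4658, -0.0696, 0.0159]
ee_rot: [0.703, -0.011, 0.711, 0.012]
wrist_force: [-4.1, -0.6, 3.7]
gripper_width: 0.0939
```

Emit:
play_rows:
  deltas: "0 0 5 0 0 0;0 0 5 0 0 0;0 0 5 0 0 0;0 0 5 0 0 0;0 0 4 0 0 0;0 0 4 0 0 0;0 0 3 0 0 0;0 0 2 0 0 0"

```text
t: 4.8
tool_pos: [0.5023, -0.0683, 0.0158]
ee_rot: [0.705, -0.011, 0.709, 0.012]
wrist_force: [-1.2, -0.1, -1.2]
gripper_width: 0.0944
```

Emit:
play_rows:
  deltas: "0 0 2 0 0 0;0 0 2 0 0 0;0 0 2 0 0 0;0 0 1 0 0 0;0 0 0 0 0 0"

```text
t: 5.3
tool_pos: [0.5092, -0.0681, 0.0158]
ee_rot: [0.705, -0.011, 0.709, 0.012]
wrist_force: [-0.3, -0.0, -0.9]
gripper_width: 0.094
```

Emit:
play_rows:
  deltas: "0 0 1.5 0 0 0;0 0 1.5 0 0 0;0 0 1 0 0 0;0 0 1 0 0 0"

```text
t: 5.7
tool_pos: [0.5136, -0.0679, 0.0158]
ee_rot: [0.705, -0.011, 0.709, 0.012]
wrist_force: [-2.7, -0.2, 0.3]
gripper_width: 0.0935
```

Emit:
play_rows:
  deltas: "0 0 1 0 0 0;0 0 1 0 0 0;0 0 1 0 0 0"

```text
t: 6.0
tool_pos: [0.5152, -0.0679, 0.0157]
ee_rot: [0.704, -0.011, 0.71, 0.012]
wrist_force: [-4.7, -0.1, 4.3]
gripper_width: 0.0938
```

```bash
python3 - <<'E'
from h import *
import cv2
print(sensors.sense()["tool_pos"],sensors.sense()["wrist_force"])
w=optics.get_image("wrist")[...,::-1]; a=optics.get_image("side")[...,::-1][160:270,230:360]
cv2.imwrite("pics/e.png",np.hstack([cv2.resize(w,(384,324)),cv2.resize(a,(384,324),interpolation=cv2.INTER_CUBIC)]))
E
```

```text
[ 0.51520474 -0.06789568  0.01573294] [-4.67220192 -0.13439792  4.26599307]
```

View pics/e.png

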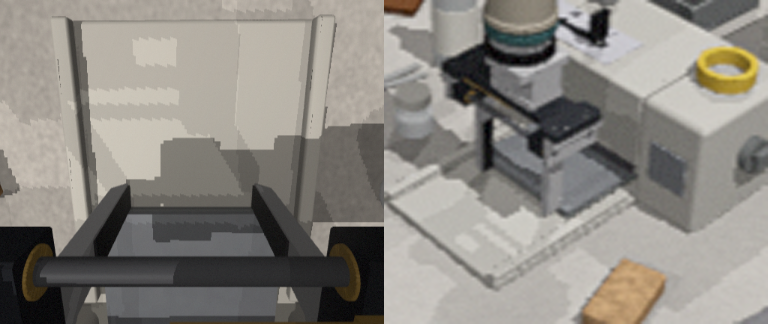

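The stack is entering the mouth squarely. I keep pushing gently until the force shows it has reached the roller.

Emit:
play_rows:
  deltas: "0 0 1 0 0 0;0 0 1 0 0 0;0 0 1 0 0 0"

```text
t: 6.4
tool_pos: [0.518, -0.0678, 0.0157]
ee_rot: [0.704, -0.011, 0.71, 0.012]
wrist_force: [-7.4, -0.3, 5.8]
gripper_width: 0.0941
```

Emit:
play_rows:
  deltas: "0 0 1 0 0 0;0 0 1 0 0 0;0 0 0 0 0 0"

```text
t: 6.7
tool_pos: [0.518, -0.0678, 0.0155]
ee_rot: [0.702, -0.011, 0.712, 0.012]
wrist_force: [-8.9, 0.0, 7.6]
gripper_width: 0.0942
```

Emit:
play_rows:
  deltas: "0 0 1.5 0 0 0;0 0 1.5 0 0 0;0 0 0 0 0 0;0 0 0 0 0 0"

```text
t: 7.1
tool_pos: [0.5181, -0.0678, 0.0153]
ee_rot: [0.701, -0.011, 0.713, 0.012]
wrist_force: [-12.6, 0.8, 10.5]
gripper_width: 0.0941
```

The position has stopped at 0.518 while the force rises to 12.6 N, so the stack is home. I retreat, lift and shut the fingers.

Emit:
play_rows:
  deltas: "0 0 -10 0 0 0;0 0 -15 0 0 0;0 0 0 0 0 0;-30 0 0 0 0 0;-45 0 0 0 0 0;-45 0 0 0 0 0;-45 0 0 0 0 0;-45 0 0 0 0 0"

```text
t: 7.9
tool_pos: [0.5026, -0.0685, 0.2286]
ee_rot: [0.706, -0.011, 0.708, 0.012]
wrist_force: [1.4, -1.0, -0.3]
gripper_width: 0.0941
```

Emit:
play_rows:
  deltas: "-15 0 0 0 0 0;0 -23 30 0 0 0;0 0 40 0 0 0;0 0 40 0 0 0;0 0 40 0 0 0;0 0 0 0 0 0;0 0 0 0 0 0;0 0 0 0 0 0"
  fingers: 0
  squeeze: 10

```text
t: 8.7
tool_pos: [0.6509, -0.0871, 0.2399]
ee_rot: [0.705, -0.011, 0.709, 0.012]
wrist_force: [0.8, 0.1, -0.9]
gripper_width: 0.0335
```

```bash
python3 - <<'E'
from h import *
import cv2
s=sensors.sense();print(s["tool_pos"],s["ee_rot"],s["gripper_width"])
w=optics.get_image("wrist")[...,::-1]; a=optics.get_image("side")[...,::-1];b=optics.get_image("top")[...,::-1]
cv2.imwrite("pics/f_side.png",a);cv2.imwrite("pics/f_top.png",b)
cv2.imwrite("pics/f.png",np.hstack([cv2.resize(w,(384,324)),cv2.resize(a[130:260,230:384],(384,324),interpolation=cv2.INTER_CUBIC)]))
E
```

```text
[ 0.65087155 -0.08705135  0.23992107] [ 0.70459451 -0.01087222  0.70942748  0.01187516] 0.03350385625789911
```

View pics/f.png

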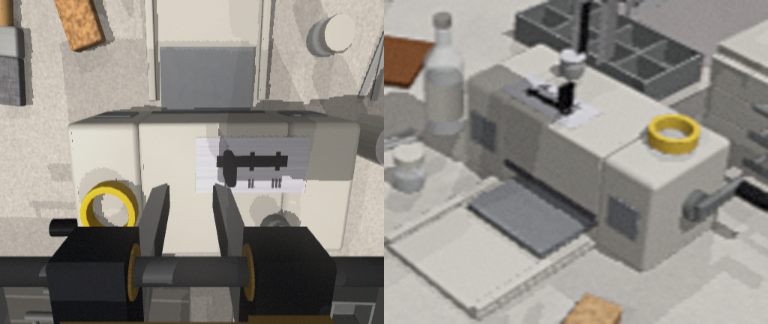

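The stack sits squarely in the mouth with its rear part showing, and the lever is still open. I check both numerically.

```bash
python3 - <<'E'
from h import *
from scipy.spatial.transform import Rotation as Ro
np.set_printoptions(precision=4,suppress=True)
th=np.radians(1.85);R=np.array([[np.cos(th),-np.sin(th)],[np.sin(th),np.cos(th)]]);t=np.array([.611,-.0655])
for u in((468,208),(555,257)):
    W=ray("side",(230+(u[0]-384)/2.494,130+u[1]/2.492),.024)[:2];print("rear corner",W,R.T@(W-t))
s=sensors.sense();p=optics.camera_params("wrist");H=np.array(p["hand_eye"]);q=s["ee_rot"];Rt=Ro.from_quat([*q[1:],q[0]]).as_matrix()
def wr(u,v,z):
    d=Rt@H[:3,:3]@[(u-p["cx"])/p["fx"],(v-p["cy"])/p["fy"],1];c=s["tool_pos"]+Rt@H[:3,3];return (c+d*(z-c[2])/d[2])[:2]
for n,u,z in(("stack rear",(161,47),.024),("stack rear",(251,47),.024),("slotL",(217,161),.14),("slotR",(288,161),.14),("paddle topmid",(229,169),.175),("jar",(338,33),.055)):
    W=wr(u[0]*512/384,u[1]*384/324,z);print(n,W,R.T@(W-t))
print("TCP press",R.T@(s["tool_pos"][:2]-t))
E
```

```text
rear corner [ 0.5186 -0.0129] [-0.0907  0.0556]
rear corner [ 0.5395 -0.1581] [-0.0745 -0.0902]
stack rear [ 0.5312 -0.1354] [-0.082  -0.0673]
stack rear [ 0.5269 -0.0016] [-0.082   0.0666]
slotL [ 0.6531 -0.0568] [0.0423 0.0074]
slotR [0.6505 0.026 ] [0.0424 0.0901]
paddle topmid [ 0.6507 -0.0482] [0.0402 0.0161]
jar [0.5113 0.108 ] [-0.0941  0.1766]
TCP press [ 0.039 -0.023]
```

The wrist view puts the stack's rear edge at x = -82 at both corners, so it is square. The predicted value is -85, which is within calibration error. The two side-view corners (-91, -75) disagree because I read them badly off the crop; the push stalling agrees with the wrist view. I now lower the shut fingers to the right of the lever.

Emit:
play_rows:
  deltas: "0 0 0 0 0 0;0 0 0 0 0 0;0 0 0 0 0 0;30 0 0 0 0 0;30 0 0 0 0 0;16 0 0 0 0 0;10 0 0 0 0 0;0 0 0 0 0 0"

```text
t: 9.65
tool_pos: [0.6499, -0.0867, 0.1525]
ee_rot: [0.704, -0.011, 0.71, 0.012]
wrist_force: [-0.8, 0.1, 0.1]
gripper_width: 0.0008
```

Emit:
play_rows:
  deltas: "0 5 0 0 0 0;0 5 0 0 0 0;0 4 0 0 0 0;0 3 0 0 0 0;0 3 0 0 0 0;0 2 0 0 0 0"

```text
t: 10.25
tool_pos: [0.6501, -0.0644, 0.154]
ee_rot: [0.705, -0.011, 0.709, 0.012]
wrist_force: [-0.3, 0.3, -0.1]
gripper_width: 0.0005
```

Emit:
play_rows:
  deltas: "0 2 0 0 0 0;0 2 0 0 0 0;0 2 0 0 0 0;0 2 0 0 0 0"

```text
t: 10.65
tool_pos: [0.6499, -0.0603, 0.154]
ee_rot: [0.705, -0.012, 0.709, 0.01]
wrist_force: [0.1, -8.0, 0.6]
gripper_width: 0.0005
```

Emit:
play_rows:
  deltas: "0 2 0 0 0 0;0 2 0 0 0 0;0 2 0 0 0 0;0 2 0 0 0 0"

```text
t: 11.05
tool_pos: [0.6497, -0.0552, 0.154]
ee_rot: [0.705, -0.012, 0.709, 0.008]
wrist_force: [0.8, -7.6, 0.7]
gripper_width: 0.0005
```

Emit:
play_rows:
  deltas: "0 2 0 0 0 0;0 2 0 0 0 0;0 2 0 0 0 0;0 2 0 0 0 0"

```text
t: 11.45
tool_pos: [0.6492, -0.0392, 0.1537]
ee_rot: [0.704, -0.011, 0.71, 0.013]
wrist_force: [0.0, 0.1, -0.2]
gripper_width: 0.0007
```

Emit:
play_rows:
  deltas: "0 3 0 0 0 0;0 3 0 0 0 0;0 3 0 0 0 0;0 3 0 0 0 0"

```text
t: 11.85
tool_pos: [0.6488, -0.0303, 0.1538]
ee_rot: [0.705, -0.012, 0.709, 0.011]
wrist_force: [0.3, -7.2, 0.0]
gripper_width: 0.0006
```

Emit:
play_rows:
  deltas: "0 2 0 0 0 0;0 2 0 0 0 0;0 2 0 0 0 0;0 2 0 0 0 0;0 2 0 0 0 0"

```text
t: 12.35
tool_pos: [0.6486, -0.0247, 0.1539]
ee_rot: [0.705, -0.012, 0.71, 0.008]
wrist_force: [0.0, -7.2, -0.8]
gripper_width: 0.0005
```

Emit:
play_rows:
  deltas: "0 2 0 0 0 0;0 2 0 0 0 0;0 2 0 0 0 0;0 2 0 0 0 0;0 2 0 0 0 0"

```text
t: 12.85
tool_pos: [0.6482, -0.0076, 0.154]
ee_rot: [0.705, -0.011, 0.709, 0.013]
wrist_force: [0.4, -0.4, 0.4]
gripper_width: 0.0005
```

It is past the second crest. I give a gentle nudge to confirm the end of the slot, then back off.

Emit:
play_rows:
  deltas: "0 2 0 0 0 0;0 2 0 0 0 0;0 2 0 0 0 0;0 1 0 0 0 0;0 0 0 0 0 0"

```text
t: 13.35
tool_pos: [0.648, -0.0037, 0.154]
ee_rot: [0.705, -0.011, 0.709, 0.011]
wrist_force: [-0.4, -5.2, 0.9]
gripper_width: 0.0001
```

Emit:
play_rows:
  deltas: "0 -15 0 0 0 0;0 -15 0 0 0 0;0 0 0 0 0 0;-40 0 0 0 0 0;-45 0 0 0 0 0;0 -30 -40 0 0 0;0 0 -45 0 0 0;0 0 -45 0 0 0"

```text
t: 14.15
tool_pos: [0.5191, -0.0666, 0.2398]
ee_rot: [0.705, -0.01, 0.709, 0.012]
wrist_force: [-0.9, 0.5, 0.2]
gripper_width: 0.0003
```

Emit:
play_rows:
  deltas: "-20 0 -45 0 0 0;-20 0 -25 0 0 0;0 0 0 0 0 0;0 0 0 0 0 0"

```text
t: 14.55
tool_pos: [0.4517, -0.0682, 0.2808]
ee_rot: [0.706, -0.011, 0.709, 0.012]
wrist_force: [1.1, -0.2, -0.3]
gripper_width: 0.0003
```

```bash
python3 - <<'E'
from h import *
import cv2
s=sensors.sense();print(s["t"],s["tool_pos"],s["wrist_force"])
a=optics.get_image("side")[...,::-1];b=optics.get_image("top")[...,::-1]
cv2.imwrite("pics/g.png",np.hstack([cv2.resize(b[80:245,205:375],(399,387),interpolation=cv2.INTER_CUBIC),cv2.resize(a[130:260,225:384],(400,387),interpolation=cv2.INTER_CUBIC)]))
E
```

```text
14.55 [ 0.4517341  -0.06823352  0.28084578] [ 1.10646602 -0.15346052 -0.33847423]
```

View pics/g.png

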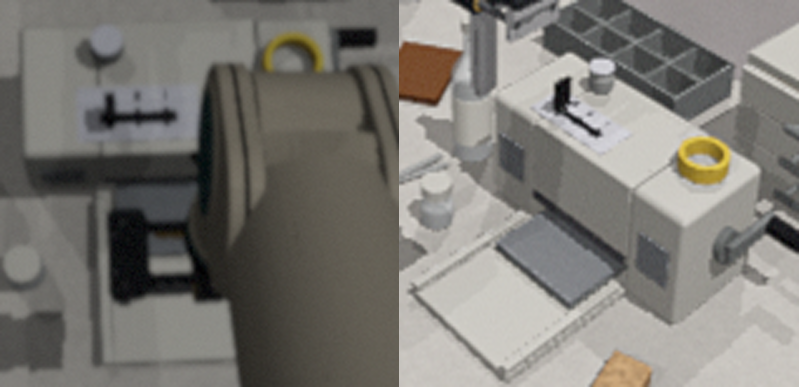

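The lever is at the left end of its slot (top 108,105; side 562,95), the stack is in the mouth, and the tin, tape and jar are in place. One last check of the stack's rear corners.

```bash
python3 - <<'E'
from h import *
th=np.radians(1.85);R=np.array([[np.cos(th),-np.sin(th)],[np.sin(th),np.cos(th)]]);t=np.array([.611,-.0655])
for u in((497,243),(572,302)):
    W=ray("side",(225+(u[0]-399)/2.516,130+u[1]/2.977),.024)[:2];print("rear corner",R.T@(W-t))
W=ray("side",(225+(564-399)/2.516,130+83/2.977),.182)[:2];print("lever",R.T@(W-t))
E
```

```text
rear corner [-0.08345718  0.06233447]
rear corner [-0.0800477  -0.07465985]
lever [0.03767389 0.06669091]
```

```bash
python3 -c "
from plant import hand_in
print(hand_in())"
```

```text
the job is handed in; nothing more can be done
None
```

I pushed the grey stack into the mouth with both fingertips while the lever was open. I then pushed the lever left over both ridges to its second stop, withdrew the arm and handed in at about 14.6 s.

- **Stack:** The push stalled at the predicted position while the force rose to 12.6 N. After I withdrew, the wrist camera put the rear edge at x = -82 mm at both corners. The final side view gave -83 and -80 mm. The expected value is -85 mm, and I put the difference down to calibration and pixel-reading error. An earlier side-view corner reading (-91 and -75 mm) disagreed because I read it badly off the crop.
- **Lever:** I saw two snaps in the forces, then a firm end contact of about 5 N. The pictures show the lever at the left end of its slot. The side-view estimate was y ≈ 67 mm against the expected 75. I put that down to error in the side view, since the top view and the arm's travel of about 57 mm after contact both fit the second stop.
- **Other objects:** The tin, tape and jar look unmoved in the last picture, and nothing was touching the robot. I did not check the brush and scissors individually.

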